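Set a microscope stage's handwheel to its index with the play taken up

ROBOT

A 7-joint arm with a two-finger parallel gripper is mounted at the origin on the work surface. World frame = base frame: x ahead of the robot, y to its left, z up, the work surface at z = 0. Lengths are in m, angles in rad, forces in N, time in s.
With the tool pointing down it reaches from about 0.35 to 0.9 m from the base axis. Payload 8.1 kg.
Tool frame: the origin (TCP) lies at the centre of the arm's flange, where the gripper is bolted on; the fingertips stand 178 mm ahead of it and the grasp point (between the pads) lies 159 mm ahead of it; z points along the fingers, y is the direction in which the jaws open and shut (so a half turn about z gives the same grasp; the last joint's range is limited). The gripper opens to 92 mm and grips with 3 to 60 N. Pads are 19 mm wide; open, the fingers measure 130 mm over their backs; the gripper's body (75 mm by 190 mm) begins 47 mm behind the grasp point.
Start: joints at [-1.368, 0.434, 0.025, 1.573, -0.012, 1.134, -0.075], TCP at [0.188, 0.596, 0.405] pointing down, gripper open.
Joint ranges: [-2.62, 2.62], [-0.44, 2.09], [-1.27, 1.32], [0.08, 2.57], [-1.32, 4.46], [0.12, 2], [-2.74, 2.74]. Speed limits (rad/s): [2.22, 2.22, 3.01, 3.01, 3.14, 3.14, 3.14].

INTERFACE

Orientations are given as a rotation vector (axis times angle).
In Python, from cell import arm gives the robot as it stands. The module is installed in compiled form; this text tells all that it offers.
- The arm moves only by the tool move_arm, never from a script. Its argument "steps" is a list of rows, each a list of 4 numbers: the shift along the tool's x, y, z in mm, then the turn about the tool's z in rad. In form: [[x, y, z, twist], ...]. A call has 1 to 20 rows; each row is the pose to reach, as a shift and turn from the pose commanded when the call began, along the tool's axes at that moment; what a row does not reach only later rows make up. A row lasts 1/8 s, in which the tool goes at most 62.5 mm and 10.7 degrees, less where a joint would pass 70% of its speed; a pose out of reach is approached as far as the arm can. A call with a gripper value outside its range is refused whole. "grip" is the finger opening in mm, from 0 to 91.8, set as the call begins (left out, the last holds). The fingers move at their own pace and stop on an object; "grip_force" is the grip in N (left out, the last holds). Time passes only in rows, so rows that repeat a pose let the fingers close. It gives the time, the measured TCP pose, the force and the opening at its end, in the units of the state.
- arm.observe(): the state, without advancing time (a new reading comes with each control period).
- arm.get_image(name): name is "scene" or "top" or "wrist"; returns the picture (420x560x3 uint8, red, green, blue); there is no depth.
- arm.camera_info(name): a dict with "mtx" (3x3 intrinsics, pixels), "pose" (4x4, takes a point from camera to world coordinates); the wrist camera has in their place "T_tool_cam" (4x4, takes a point from camera to tool coordinates, whose origin is the TCP and whose axes are the flange's). Camera axes: x right, y down, z forward; pixel columns grow to the right and rows downward; lengths in m; the calibration is good to about 2 mm. A picture is of the moment at which its call begins: read the wrist's pose just before it. camera_info takes no time and is no camera call.
- arm.sign_off(): hands the job in, once; it reports no verdict.
The state is a dict: "clock": time; "joints": joint angles; "dq": joint speeds; "joint_efforts": joint torques, N m; "position": TCP position; "ee_rot": TCP orientation; "force": force on the tool from outside, world axes, zero at the start; "ft_torque": the same for the moment, N m; "width": opening from 0.0 (shut) to 1.0 (fully open).
Only numpy, scipy, OpenCV 4.12 (cv2) and the standard library are available. Lean on these libraries where they do the work, as an engineer would, in place of code of your own. Each camera call takes 0.05 s, during which the arm holds its last target.

TASK

Two second-hand microscope stage drives stand on the test bench. On the one with the large handwheel and the flat square stage, turn the wheel anticlockwise (seen from above) by its crank handle until the handle and the white line beside it have gone past the index post by about 40 degrees, then bring it back clockwise only, stop with the handle and line at the index post and let go, so that the play in the worn rack is taken up. Leave the smaller handwheel of the other drive as it is.

Things in the scene. Friction and masses are not known exactly. Their poses are not given: they have to be found in the camera images.
- stage_drive: Grey housing, 170 mm wide, 72 mm high. Origin: on the bench below the vertical axis of its handwheel (black rim, solid metal web; diameter 160 mm, top face 105 mm high; only crank handle and 4 mm hub nut rise above it). The black stage plate (130 x 135 mm, 65 mm high) lies on +x. The index post, 14 mm wide, top 95 mm high, stands just outside the rim at x -100 mm, y 0; z up.
- crank (a point): Large wheel's crank handle: upright black cylinder, diameter 22 mm, 108 to 158 mm above the bench, free to spin on its pin, 65 mm from the wheel axis, white line on the rim at the same radius. Point: on its axis, 135 mm up. At the index: x -65 mm, y 0 in the stage_drive frame; starts at y > 0, 27 to 67 deg short; anticlockwise past it y < 0. Needs 1 to 6 N and stays where left.
- handwheel (a joint): Play between handwheel and pinion, rad (not the wheel's angle on the housing): wheel angle relative to the pinion that drives rack and stage. Free from -0.175 (wheel bears on the pinion clockwise) to +0.175 (bears anticlockwise); only at these ends does the pinion turn with the wheel.
- small_crank (a point): Crank handle of the other drive's smaller handwheel (diameter 96 mm; handle diameter 14 mm, top 139 mm above the bench, 36 mm from its axis). Point: on the handle's axis, 125 mm up. This drive carries a round table instead of the square stage. Not to be turned.

How it is judged:
On the way:
1. the crank handle has been turned anticlockwise at least 25 degrees past the index post (y of crank in the frame of stage_drive below -0.0275 m and x of crank in the frame of stage_drive below 0.03 m), for 0.1 s.
At the end, for the whole second after the job is handed in: The large wheel's crank handle stands at the index post within 12 degrees (13.5 mm sideways), the wheel is at rest and still bears clockwise on the pinion: the play joint reads below -0.05 rad, so it has not been turned back anticlockwise by more than about 7 degrees after the return (y of crank in the frame of stage_drive between -0.0135 and 0.0135 m and x of crank in the frame of stage_drive below 0 m and value of joint handwheel below -0.05 rad and velocity of joint handwheel between -0.1 and 0.1 rad/s); the robot touches nothing.
It fails at once if the smaller handwheel's crank is moved by more than 12 mm (distance of small_crank from where it was at the start of the episode above 0.012 m).
It also fails if it takes over 38 s, if anything falls off the work surface, if the arm or the gripper's body presses on something with over 40 N, if the wrist force passes 120 N, or if a joint passes its speed limit or range.

## Working session

There is one attempt and no reset: what is moved stays moved. The work goes in short steps, Python scripts to look and compute and a tool call to move; the robot and the scene stay as the last step left them, time stands still between calls to the robot, and variables do not carry over. Pictures are saved under pics/ and viewed, and the job is handed in when it is done.

Besides the shell and the picture viewer there is one more tool, called after "Request:" as name(argument=value, ...) on one line, values as JSON. move_arm: Moves the arm, as the interface text tells. Its arguments: {"type":"object","properties":{"steps":{"type":"array"},"grip":{"type":"number"},"grip_force":{"type":"number"}},"required":["steps"]}

```bash
mkdir -p pics
python3 - <<'E'
from cell import arm
import cv2
s=arm.observe(); print(s)
for n in ["scene","top"]:
    im=arm.get_image(n); cv2.imwrite(f"pics/{n}0.png",im[:,:,::-1]); 
    i=arm.camera_info(n); print(n,i)
print(arm.camera_info("wrist"))
E
```

```text
{'clock': 0.0, 'joints': array([-1.36762   ,  0.43520929,  0.0249726 ,  1.57410489, -0.01158484,
        1.13399012, -0.07510445]), 'dq': array([ 0.00011857, -0.00048512, -0.00166958,  0.00029673,  0.00089978,
       -0.00125966, -0.0001938 ]), 'joint_efforts': array([ 9.03204091e-04, -6.67865109e+01,  9.85586755e-01, -3.14461291e+01,
       -6.04044367e-02,  4.23753331e-02,  1.91403788e-04]), 'position': array([0.18810821, 0.59577324, 0.40395025]), 'ee_rot': array([-4.78535317e-01, -3.10484723e+00,  2.45773946e-03]), 'force': array([-0.4049625 , -0.89617261, -0.23817337]), 'ft_torque': array([0.05379757, 0.02477829, 0.0274688 ]), 'width': 1.0047137267144217}
scene {'mtx': array([[463.53895708,   0.        , 283.65731395],
       [  0.        , 463.53895708, 209.49195871],
       [  0.        ,   0.        ,   1.        ]]), 'pose': array([[-0.91122958, -0.2634097 ,  0.31666383,  0.26243983],
       [-0.41145751,  0.61768694, -0.67019815,  0.56277769],
       [-0.01906242, -0.74099809, -0.67123651,  0.65973547],
       [ 0.        ,  0.        ,  0.        ,  1.        ]])}
top {'mtx
[... 230 characters left out ...]
    [-0.99937506, -0.02369046,  0.02623467, -0.01066748],
       [-0.02428349, -0.07919598, -0.99656325,  0.76122175],
       [ 0.        ,  0.        ,  0.        ,  1.        ]])}
{'mtx': array([[353.87490958,   0.        , 281.44587298],
       [  0.        , 353.87490958, 207.96151176],
       [  0.        ,   0.        ,   1.        ]]), 'T_tool_cam': array([[ 9.97322074e-05, -9.60340111e-01, -2.78831241e-01,
         7.55390443e-02],
       [ 9.99999984e-01,  5.47032434e-05,  1.69272592e-04,
         2.70449792e-04],
       [-1.47306287e-04, -2.78831253e-01,  9.60340101e-01,
         1.93184765e-02],
       [ 0.00000000e+00,  0.00000000e+00,  0.00000000e+00,
         1.00000000e+00]])}
```

View pics/scene0.png

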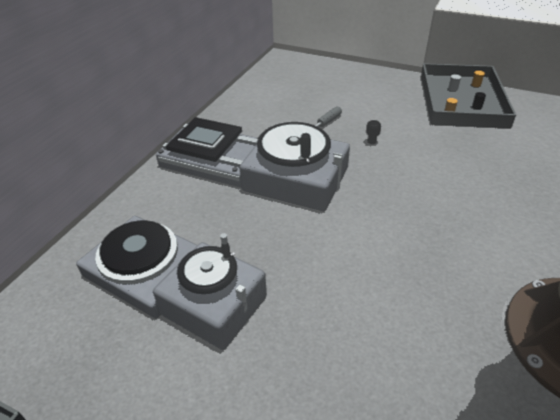

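View pics/top0.png

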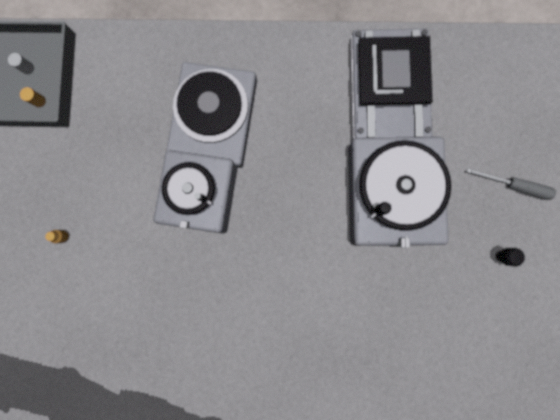

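```bash
cat > h.py <<'E'
import numpy as np,cv2
from cell import arm
def ray(n,u,v,z,T=None):
    i=arm.camera_info(n); P=i["pose"] if T is None else T
    d=P[:3,:3]@np.linalg.inv(i["mtx"])@np.array([u,v,1.]); o=P[:3,3]
    return o+d*(z-o[2])/d[2]
E
python3 - <<'E'
import cv2
im=cv2.imread("pics/top0.png"); c=im[120:260,340:460]; cv2.imwrite("pics/top0c.png",cv2.resize(c,None,fx=4.28,fy=4.28,interpolation=cv2.INTER_CUBIC))
im=cv2.imread("pics/scene0.png"); c=im[100:210,230:360]; cv2.imwrite("pics/scene0c.png",cv2.resize(c,None,fx=5,fy=5,interpolation=cv2.INTER_CUBIC))
E
python3 - <<'E'
from h import *
im=cv2.imread("pics/top0.png"); g=cv2.cvtColor(im,cv2.COLOR_BGR2GRAY)
m=(g<45).astype(np.uint8); m[:, :340]=0;m[:,465:]=0;m[:130]=0;m[245:]=0
cs,_=cv2.findContours(m,cv2.RETR_EXTERNAL,cv2.CHAIN_APPROX_NONE)
for c in sorted(cs,key=cv2.contourArea)[::-1][:3]:
    if len(c)>20:
        e=cv2.fitEllipse(cv2.convexHull(c)); print(e, ray("top",*e[0],.105))
E
```

```text
((404.31231689453125, 185.25950622558594), (87.31755065917969, 90.50424194335938), 102.3368148803711) [ 0.59478207 -0.19902511  0.105     ]
((351.3069152832031, 210.22201538085938), (4.751589775085449, 65.94217681884766), 178.62672424316406) [ 0.54942219 -0.10850789  0.105     ]
((349.81719970703125, 161.63307189941406), (2.896085262298584, 32.23831558227539), 178.52745056152344) [ 0.63418293 -0.10492367  0.105     ]
```

View pics/top0c.png

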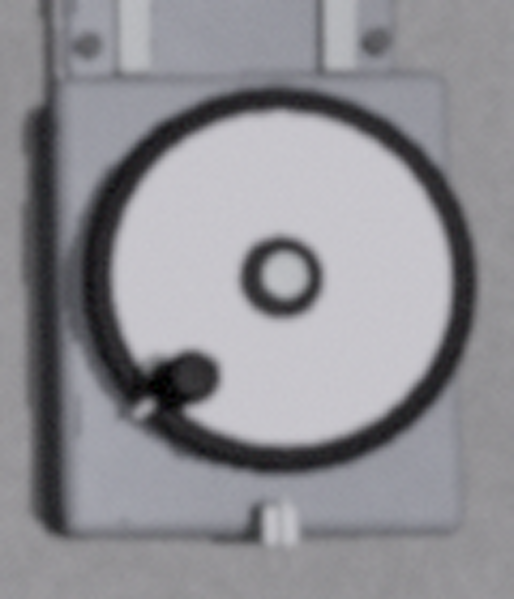

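View pics/scene0c.png

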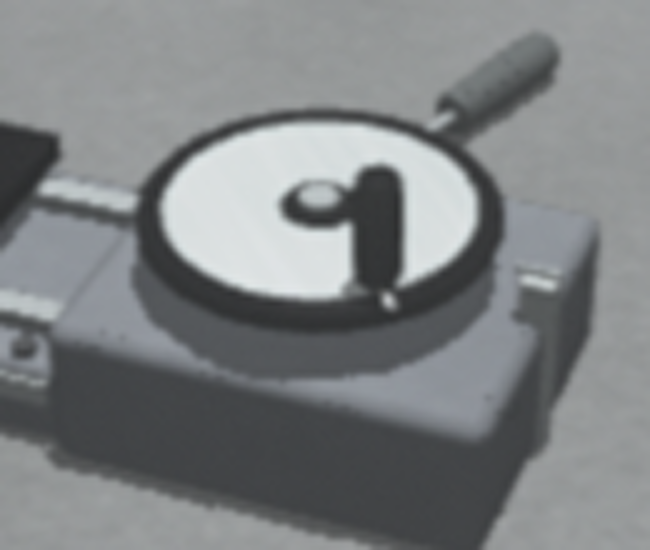

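Run:
```python
from h import *
c=ray("top",405.2,185.2,.105); p=ray("top",405.2,241.5,.095); h=ray("top",385.8,207.6,.158); l=ray("top",373.2,215.1,.105)
print("c",c,"post",p,"h",h,"line",l)
print("scene h",ray("scene",306,135.2,.158))
cs=ray("scene",230+320/5,100+217/5,.105); print("scene c",cs)
print("scene post",ray("scene",230+540/5,100+278/5,.095), "line",ray("scene",230+390/5,100+300/5,.105))
for n,q in(("post",p),("h",h),("line",l)):
    d=(q-c)[:2]; print(n,np.hypot(*d),np.degrees(np.arctan2(d[1],d[0])))
# housing edges yaw
for a,b in (((60,110),(68,525)),((445,85),(455,525))):
    A=ray("top",340+a[0]/4.28,120+a[1]/4.28,.072);B=ray("top",340+b[0]/4.28,120+b[1]/4.28,.072);d=A-B;print(np.degrees(np.arctan2(d[1],d[0])),A,B)
s=arm.observe()
from scipy.spatial.transform import Rotation as R
print(R.from_rotvec(s["ee_rot"]).as_matrix())
```

```text
c [ 0.59491905 -0.20054428  0.105     ] post [ 0.49818344 -0.2035133   0.095     ] h [ 0.55009851 -0.15482074  0.158     ] line [ 0.54189749 -0.14604731  0.105     ]
scene h [ 0.54799785 -0.15259481  0.158     ]
scene c [ 0.58967868 -0.18938538  0.105     ]
scene post [ 0.49365368 -0.1970813   0.095     ] line [ 0.5401576  -0.14593762  0.105     ]
post 0.0967811604170835 -178.24202506448273
h 0.06402751987600562 134.42860444961207
line 0.07603424055360368 134.21381800496735
1.7273224881201545 [ 0.67116749 -0.11697112  0.072     ] [ 0.49411692 -0.12231036  0.072     ]
0.8558772446169518 [ 0.6851765  -0.28020843  0.072     ] [ 0.49824262 -0.28300104  0.072     ]
[[-9.53597750e-01  3.01083434e-01 -3.11205025e-04]
 [ 3.01083569e-01  9.53596728e-01 -1.40152042e-03]
 [-1.25210486e-04 -1.43018544e-03 -9.99998969e-01]]
```

Request:
move_arm(steps=[[-11,-12,0,0],[-34,-36,0,-0.03],[-68,-73,0,-0.06],[-108,-115,0,-0.09],[-148,-158,0,-0.12],[-188,-200,0,-0.15],[-228,-242,0,-0.18],[-268,-285,0,-0.2],[-308,-327,0,-0.22],[-348,-370,0,-0.24],[-388,-412,0,-0.26],[-428,-455,0,-0.28],[-467,-497,0,-0.306],[-502,-533,0,-0.306],[-530,-564,0,-0.306],[-553,-588,0,-0.306],[-570,-606,0,-0.306],[-570,-606,0,-0.306],[-570,-606,0,-0.306]], grip=60, grip_force=20)

```text
clock: 2.48
position: [0.5485, -0.1533, 0.4045]
ee_rot: [-0.0, -3.141, -0.001]
force: [0.4, -0.5, -0.2]
width: 0.655
```

```bash
cat >> h.py <<'E'
from scipy.spatial.transform import Rotation as R
def toolT(s):
    T=np.eye(4);T[:3,:3]=R.from_rotvec(s["ee_rot"]).as_matrix();T[:3,3]=s["position"];return T
def look(tag):
    s=arm.observe(); T=toolT(s)@arm.camera_info("wrist")["T_tool_cam"]
    im=arm.get_image("wrist")[:,:,::-1]; cv2.imwrite(f"pics/w{tag}.png",im); np.save(f"pics/w{tag}.npy",T)
    print(s["clock"],s["position"],np.round(toolT(s)[:3,:3],3).tolist(),s["force"],s["width"],s["joints"]); return im,T
E
python3 -c "
from h import *
look('1')"
```

```text
2.475 [ 0.54845941 -0.15330005  0.40450551] [[-1.0, 0.0, -0.001], [0.0, 1.0, 0.001], [0.001, 0.001, -1.0]] [ 0.38336666 -0.45560004 -0.22269047] 0.6550308912088695 [-0.15607908  0.3582598   0.45488949  1.73919243 -0.17573405  1.08531267
  1.92685173]
```

View pics/w1.png

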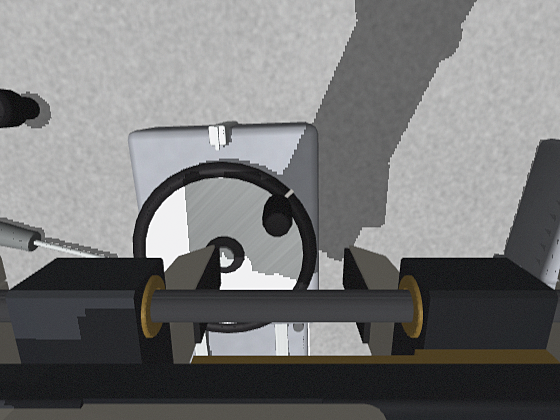

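Run:
```python
from h import *
T=np.load("pics/w1.npy")
for n,u,v,z in (("h",276.5,222,.158),("line",289,193,.105),("post",219,129,.095),("hub",230,254,.109),("postR",231,126,.095),("postL",210,126,.095)): print(n,ray("wrist",u,v,z,T))
im=cv2.imread("pics/w1.png"); cv2.imwrite("pics/w1c.png",cv2.resize(im[110:280,120:330],None,fx=3.5,fy=3.5,interpolation=cv2.INTER_CUBIC))
```

```text
h [ 0.54869209 -0.1560596   0.158     ]
line [ 0.54147291 -0.14651187  0.105     ]
post [ 0.49111171 -0.20272723  0.095     ]
hub [ 0.5934547  -0.19611431  0.109     ]
postR [ 0.48876602 -0.19301204  0.095     ]
postL [ 0.48876341 -0.20981122  0.095     ]
```

View pics/w1c.png

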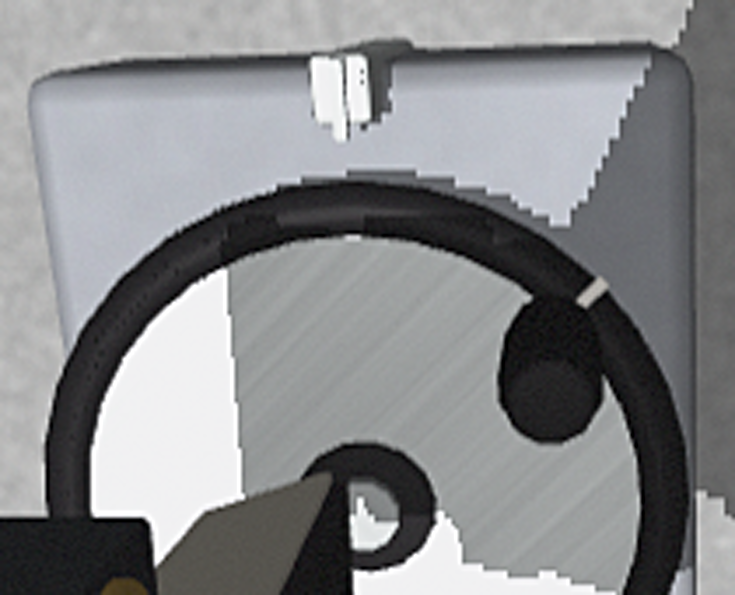

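Request:
move_arm(steps=[[0,-1,15,0],[0,-2,40,0],[0,-2,65,0],[0,-2,90,0],[0,-2,103,0],[0,-2,108,0],[0,-2,108,0]], grip=60)

```text
clock: 3.4
position: [0.5493, -0.1555, 0.2969]
ee_rot: [-0.0, 3.141, -0.0]
force: [0.4, 0.1, 0.7]
width: 0.651
```

Request:
move_arm(steps=[[0,0,0,0],[0,0,0,0],[0,0,0,0],[0,0,0,0],[0,0,0,0],[0,0,0,0]], grip=10, grip_force=20)

```text
clock: 4.15
position: [0.5493, -0.1557, 0.2969]
ee_rot: [0.0, 3.141, -0.0]
force: [0.3, -0.4, 0.9]
width: 0.234
```

```bash
python3 -c "
from h import *
look('2')
cv2.imwrite('pics/s2.png',arm.get_image('scene')[:,:,::-1])"
```

```text
4.15 [ 0.54930926 -0.15566204  0.29686175] [[-1.0, 0.0, 0.0], [0.0, 1.0, -0.0], [-0.0, -0.0, -1.0]] [ 0.28500723 -0.36768096  0.94708931] 0.2343544441771402 [-0.11168505  0.47857969  0.41129295  1.85852516 -0.24659203  0.85402953
  1.9923063 ]
```

View pics/w2.png

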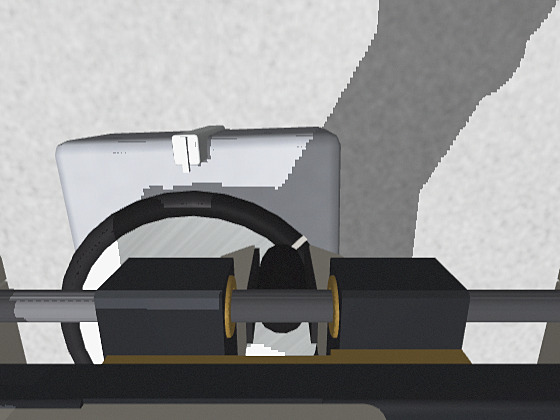

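View pics/s2.png

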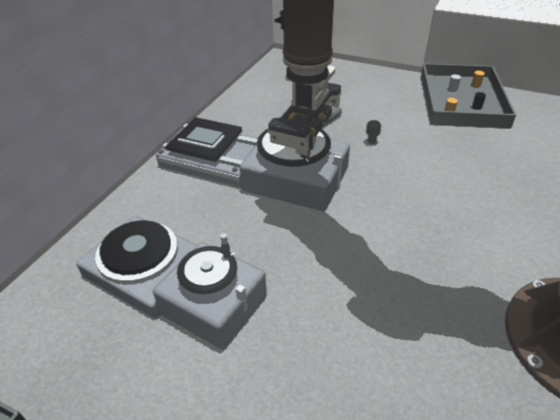

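Run:
```python
import numpy as np
x0,y0=.5493,-.1557
for a in range(139,227,4):
    t=np.radians(a); r=.065
    print(a,[round(float(-(.595+r*np.cos(t)-x0)*1e3),1),round(float((-.2005+r*np.sin(t)-y0)*1e3),1)])
```

```text
139 [3.4, -2.2]
143 [6.2, -5.7]
147 [8.8, -9.4]
151 [11.2, -13.3]
155 [13.2, -17.3]
159 [15.0, -21.5]
163 [16.5, -25.8]
167 [17.6, -30.2]
171 [18.5, -34.6]
175 [19.1, -39.1]
179 [19.3, -43.7]
183 [19.2, -48.2]
187 [18.8, -52.7]
191 [18.1, -57.2]
195 [17.1, -61.6]
199 [15.8, -66.0]
203 [14.1, -70.2]
207 [12.2, -74.3]
211 [10.0, -78.3]
215 [7.5, -82.1]
219 [4.8, -85.7]
223 [1.8, -89.1]
```

Request:
move_arm(steps=[[3,-2.2,0,0],[5.8,-5.7,0,0],[8.5,-9.4,0,0],[11,-13.3,0,0],[13,-17.3,0,0],[14.9,-21.5,0,0],[16.4,-25.8,0,0],[17.6,-30.2,0,0],[18.5,-34.6,0,0],[19,-39,0,0],[19,-39,0,0]])

```text
clock: 5.62
position: [0.5299, -0.1953, 0.2968]
ee_rot: [-0.001, -3.141, 0.001]
force: [0.5, 0.2, 3.1]
width: 0.233
```

```bash
python3 -c "
from h import *
look('3')"
```

```text
5.625 [ 0.52991055 -0.19526527  0.29676759] [[-1.0, 0.001, -0.0], [0.001, 1.0, -0.001], [0.0, -0.001, -1.0]] [0.54825055 0.15738708 3.14577986] 0.2333488677135877 [-0.04080896  0.470273    0.41543327  1.87390545 -0.24560465  0.84767284
  2.06826483]
```

View pics/w3.png

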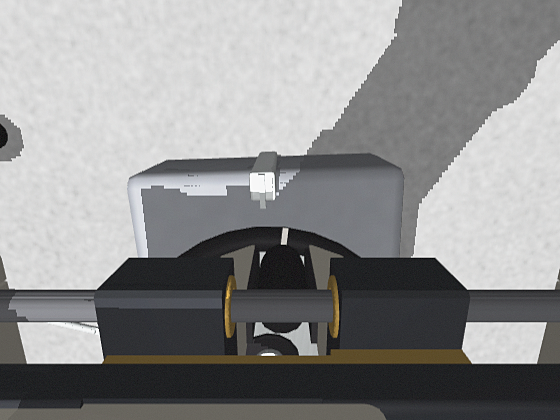

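Request:
move_arm(steps=[[0.3,-4.6,0,0],[0.2,-9.1,0,0],[-0.2,-13.6,0,0],[-0.9,-18.1,0,0],[-1.9,-22.5,0,0],[-3.2,-27,0,0],[-4.9,-31.2,0,0],[-6.8,-35.3,0,0],[-9,-39.3,0,0],[-11.5,-43,0,0],[-14.2,-46.7,0,0],[-17,-50,0,0],[-17,-50,0,0],[-17,-50,0,0]])

```text
clock: 7.42
position: [0.5463, -0.2455, 0.2968]
ee_rot: [-0.002, -3.14, 0.001]
force: [-2.0, -1.1, 6.7]
width: 0.231
```

```bash
python3 -c "
from h import *
look('4')
cv2.imwrite('pics/t4.png',arm.get_image('top')[:,:,::-1])
T=np.load('pics/w3.npy');print('line',ray('wrist',285,236,.105,T),'post',ray('wrist',262.5,178,.095,T))"
```

```text
7.425 [ 0.5462649  -0.24552206  0.29676392] [[-1.0, 0.001, -0.002], [0.001, 1.0, -0.001], [0.002, -0.001, -1.0]] [-2.03741528 -1.14617816  6.69467429] 0.23148207132931184 [ 0.04574473  0.52063211  0.41453143  1.78760498 -0.25920003  0.88865429
  2.14608097]
line [ 0.51964523 -0.19313022  0.105     ] post [ 0.4910273  -0.20488909  0.095     ]
```

View pics/w4.png

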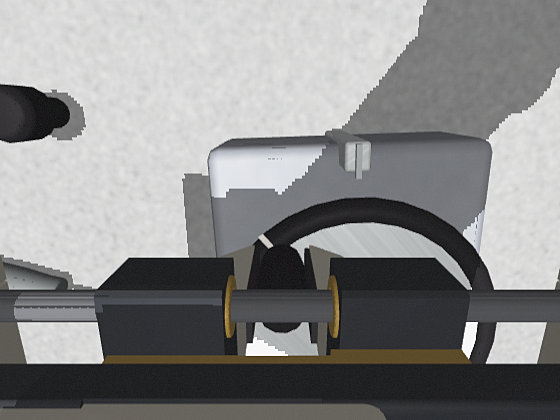

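Request:
move_arm(steps=[[2.8,3.3,0,0],[5.5,7,0,0],[8,10.7,0,0],[10.2,14.7,0,0],[12.1,18.8,0,0],[13.8,23,0,0],[15.1,27.5,0,0],[16.1,31.9,0,0],[16.8,36.4,0,0],[17.1,40,0,0],[17.2,42.5,0,0],[17.2,42.5,0,0],[17.2,42.5,0,0]])

```text
clock: 9.15
position: [0.5297, -0.2018, 0.2968]
ee_rot: [0.0, -3.141, -0.001]
force: [-2.5, -1.2, 6.7]
width: 0.234
```

```bash
python3 -c "
from h import *
look('5')"
```

```text
9.15 [ 0.52970177 -0.2017777   0.29675384] [[-1.0, -0.0, -0.001], [-0.0, 1.0, 0.0], [0.001, 0.0, -1.0]] [-2.51524284 -1.24735872  6.70295367] 0.233776914482259 [-0.02839288  0.47352359  0.41516708  1.86841796 -0.24725112  0.85093674
  2.08150175]
```

View pics/w5.png

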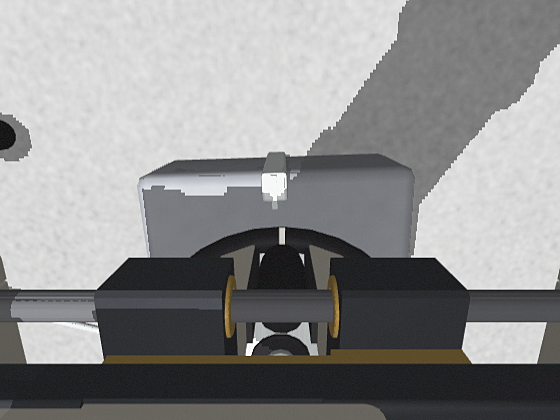

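Request:
move_arm(steps=[[0,0,0,0],[0,0,0,0],[0,0,0,0],[0,0,0,0],[0,0,0,0],[0,0,0,0]], grip=50)

```text
clock: 9.95
position: [0.53, -0.202, 0.2967]
ee_rot: [0.0, -3.142, -0.0]
force: [-0.3, 0.1, 0.1]
width: 0.544
```

Request:
move_arm(steps=[[0,0,-5,0],[0,0,-15,0],[0,0,-30,0],[0,0,-50,0],[0,0,-75,0],[0,0,-95,0],[0,0,-107,0],[0,0,-110,0],[0,0,-110,0]])

```text
clock: 11.08
position: [0.5299, -0.2019, 0.4065]
ee_rot: [0.0, -3.141, -0.0]
force: [-0.3, 0.5, 0.9]
width: 0.544
```

Run:
```python
from h import *
im,T=look('6')
cv2.imwrite('pics/w6c.png',cv2.resize(im[90:290,180:400],None,fx=3,fy=3,interpolation=cv2.INTER_CUBIC))
t=arm.get_image('top')[:,:,::-1]; cv2.imwrite('pics/t6.png',t)
```

```text
11.075 [ 0.52993048 -0.20191822  0.40648652] [[-1.0, -0.0, -0.0], [-0.0, 1.0, 0.0], [0.0, 0.0, -1.0]] [-0.25790823  0.52228413  0.86940481] 0.5443154667721238 [-0.07222391  0.35280719  0.46278067  1.74291709 -0.17520206  1.0871291
  2.01886307]
```

View pics/w6c.png

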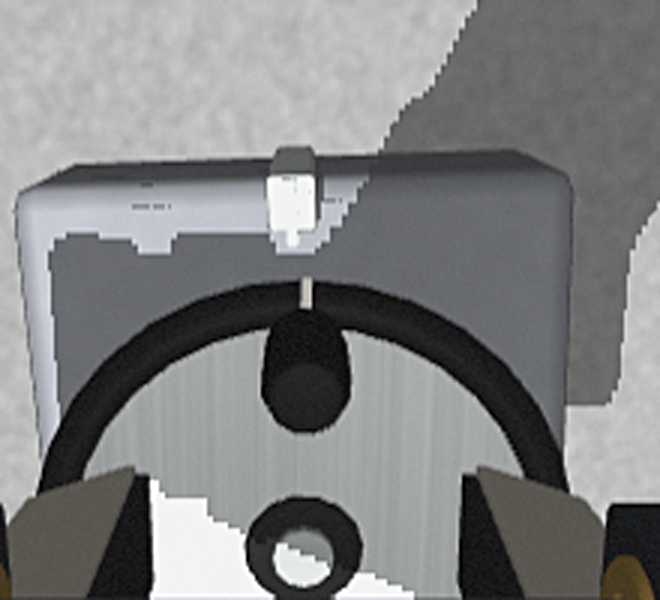

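View pics/t6.png

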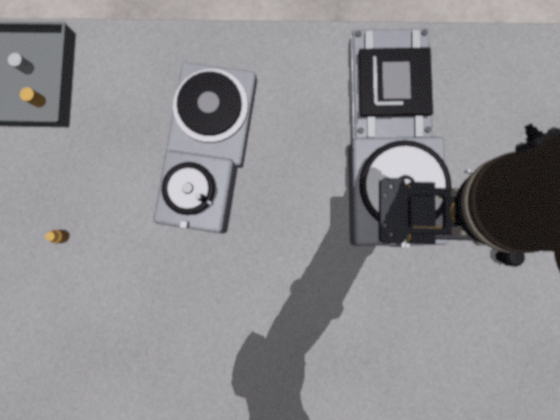

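```bash
python3 -c "
from cell import arm
s=arm.observe();print(s['clock'],s['force'],abs(s['dq']).max());print(arm.sign_off())"
```

```text
11.175 [-0.0600704   1.15037728 -0.22244804] 0.002773432271981901
the job is handed in; nothing more can be done
None
```

I turned the large handwheel anticlockwise by its crank to about 41° past the index post. I then brought it back clockwise only, let go at the post and lifted the gripper clear. The job was handed in at 11.2 s, and sign-off reports no verdict.

- **Position:** the last wrist picture shows the handle and white line about 2–3° clockwise of the post, roughly 3 mm sideways against the 13.5 mm allowed. I left that offset, because correcting it would have meant turning back anticlockwise.
- **Play in the rack:** I could not read the play joint. The 41° clockwise return is about twice the 20° of play, and the tool's measured position barely moved on release (0.2 mm), so the play should be taken up.
- **Robot clear:** the gripper stands about 110 mm above where it held the handle, at rest. The force reading at hand-in was about 1 N, similar to its level in free air.
- **Other drive:** the smaller handwheel looks unchanged in the top view.
- **Disagreement between views:** handle estimates from the different cameras differed by 2–3 mm, and the wheel centre by about 11 mm between the scene and top views. I used the top and wrist views, and the grip and arc went smoothly with readings under about 7 N on any axis at the checks.

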